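# Roll a resin bottle up the apron onto the bottle-roller mixer

## Task

Push the lying resin bottle up the sloping steel apron of the bottle-roller mixer and over the front roller, until it lies home between the two rubber rollers, squarely along them and up to the stop bar, and leave it resting there. Roll it along with the fingertips or the outside of the fingers only, and stay behind it all the way up so that it never runs loose on the slope or rolls back; do not pinch it, lift it or tip it on end. Leave the jar, the rubber bowl, the tooth model and the instrument tray where they are.

Things in the scene. Friction and masses are not known exactly. Their poses are not given: they have to be found in the camera images.
- mixer: Bottle-roller mixer, fixed to the bench: steel loading apron, two rollers, stop bar, white drive box. Origin at bench height under the apron's upper edge, midway along the rollers; x is level and points up-slope (the way the bottle travels), y along the rollers towards the drive box, z up. All mixer points have these axes; offsets in their notes are in this frame, mm.
- apron_foot (a point): Middle of the apron's lower edge, flush with the bench, at x -150. The apron is a flat steel sheet 236 wide (y -118 to 118) with no side walls; from here it rises evenly (10 degrees) to 26.5 above the bench at x 0.
- front_top (a point): Middle of the top line of the front roller: x 12, 28 above the bench. Both rollers are black rubber, 24 in diameter, 232 long, parallel to y, axes 16 above the bench. Both turn when pushed, the front one a little stiffly. A bottle crossing it has its axis 63 above the bench and then drops 7 into the hollow between the rollers.
- rear_top (a point): Middle of the top line of the rear roller: x 60, 28 above the bench. White end plates beside both rollers, 68 high, inner faces at y -120 and 120, x -8 to 92. Drive box 88 high at y 124 to 194, x -11 to 95; its knob and switch stick out down-slope to x -26 and are not used.
- stop_bar (a point): Middle of the axis of the fixed steel stop bar behind and above the rear roller: x 76.5, 58 above the bench, 10 in diameter, parallel to y, from end plate to end plate.
- rest (a point): Where the bottle's axis lies when it rests home on both rollers: x 36, y 0, 56 above the bench (anywhere along y between the end plates will do). The bottle then lies up to the stop bar (within 1 mm).
- bottle: Dark plastic bottle with a plain paper label, 0.4 to 0.75 kg, lying on its side on the bench just before the apron. Straight body 70 mm in diameter, 120 long. Origin on its axis at mid-body (35 above the bench at the start). y runs along its axis, roughly as the mixer's y, away from the cap; x and z turn as it rolls. It stays put on the level bench but runs back down the apron if let go.
- bottle_cap (a point): Centre of the end of the bottle's black screw cap, on its axis, 97 mm from mid-body; the cap is 36 mm in diameter. The other end of the bottle is 60 mm from mid-body. The bottle is smooth plastic: it may slide as well as roll. Pushing it up the apron and over the front roller takes 2 to 5 N.
- jar: Closed plastic jar, 60 mm in diameter, 85 mm high, standing upright; origin at the centre of its underside. Not to be disturbed.
- bowl: Dark rubber mixing bowl, 116 mm across the rim, 70 mm high; origin at the centre of its underside. Not to be disturbed.
- model: Small plaster model of a row of teeth in pink gum, about 50 x 62 mm, 30 mm high; origin at the centre of its underside. Not to be disturbed.
- tray: Shallow steel tray with three hand instruments, 110 (x) x 190 (y) mm, 18 mm high; origin at the centre of its underside. Not to be disturbed.
Mind the look-alikes: they are no part of the job. Several things look just like the bottle: the one meant starts farthest from the robot's base.

How it is judged:
By the outcome, as a careful person would: the job done as asked, in the order asked, and still so for the second after the job is handed in, with the robot touching nothing.
It also fails if it takes over 51 s, if anything falls off the work surface, if the arm or the gripper's body presses on something with over 40 N, if the wrist force passes 120 N, or if a joint passes its speed limit or range.

## Robot

A 6-joint arm with a two-finger parallel gripper is mounted at the origin on the work surface. World frame = base frame: x ahead of the robot, y to its left, z up, the work surface at z = 0. Lengths are in m, angles in rad, forces in N, time in s.
With the tool pointing down it reaches from about 0.275 to 0.825 m from the base axis. Payload 5.2 kg.
Tool frame: the origin (TCP) lies on the centre line of the jaws, within the pads' length; the fingertips stand 11 mm ahead of it and the grasp point (between the pads) lies 8 mm behind it; y points along the fingers, x is the direction in which the jaws open and shut, and the axes are right-handed (so a half turn about y gives the same grasp; the last joint's range is limited). The gripper opens to 93 mm and grips with 3 to 60 N. Pads are 15 mm wide; open, the fingers measure 128 mm over their backs; the gripper's body (75 mm by 188 mm) begins 65 mm behind the grasp point.
Start: joints at [1.036, 0.259, 1.535, -0, 1.348, -0.203], TCP at [0.179, 0.52, 0.23] pointing down, gripper open.
Joint ranges: [-3.14, 3.14], [-0.91, 2.08], [0.19, 2.58], [-1.22, 4.36], [0.22, 2.71], [-3.12, 3.12]. Speed limits (rad/s): [2.57, 2.57, 3.14, 3.14, 3.14, 3.14].

## Interface

Orientations are given as a rotation vector (axis times angle).
In Python, from bench import ctrl gives the robot as it stands. Calls block until the motion is done:
- ctrl.move_pose(position, orientation): joint-space move of the TCP to a pose.
- ctrl.movel(position, velocity=0.15, orientation=None, f_stop=None): straight line of the TCP; orientation=None keeps the orientation; velocity is the mean speed in m/s. With f_stop (N) it stops when the force on the tool has changed by that much, and returns True; else False.
- ctrl.goto_joints(angles): joint-space move.
- ctrl.let_go() and ctrl.clamp(strength=None): open the fingers fully, or close them until they stop; strength is the grip in N (None keeps the last).
- ctrl.dwell(seconds).
- ctrl.inverse_kinematics(position, orientation): joint angles nearest the present ones, or None.
- ctrl.observe(): the state.
- ctrl.snapshot(name): name is "scene" or "top"; returns a dict with "img" (480x640x3 uint8, red, green, blue), "vfov" (degrees; the focal length in pixels is half the picture's height over the tangent of half this angle, whatever the lens; pixels are square), "cx", "cy" (the principal point, pixels), "camera_from_world" (4x4, takes a point from world to camera coordinates). Camera axes: x right, y up, looking along -z (the intrinsics and any distortion apply to the point x, -y, -z); pixel columns grow to the right and rows downward; lengths in m; the calibration is good to about 2 mm. A picture is of the moment at which its call begins. There is no depth.
A pose or a line that the arm cannot do raises ctrl.IKError and nothing moves.
- ctrl.hand_in(): hands the job in, once; it reports no verdict.
Trained networks look in a picture, given as the dict that the camera call returned (one of the last four; its "shot" number tells which), for a name from the list of things; names that differ only in an ending like _2 or _b are one class to them, and where a whole thing is asked for, a point or a joint stands for the part that bears it (a point fixed in the world has none). Each returns a list of dicts, best first, with "conf" (0 to 1); they miss things now and then, are a little off and sometimes report something else, mostly with a low value. They report only what shows in the picture. A call takes as long as a camera call. They do not tell look-alikes from the thing itself.
- ctrl.boxes_of(picture, label): "location" ([column, row] in pixels, amid what is visible of it).
- ctrl.cut_out(picture, label): "pixels" (480x640 bool, what is visible of it) and "location" ([column, row] in pixels, amid what is visible of it).
- ctrl.pinpoint(picture, label): "location" ([column, row] in pixels: a listed point, or the origin of a listed thing).
The state is a dict: "time": time; "q": joint angles; "qd": joint speeds; "joint_torque": joint torques, N m; "ee_pos": TCP position; "eef_rot": TCP orientation; "force": force on the tool from outside, world axes, zero at the start; "moment": the same for the moment, N m; "finger_gap": finger opening in m.
Only numpy, scipy, OpenCV 4.12 (cv2) and the standard library are available. Lean on these libraries where they do the work, as an engineer would, in place of code of your own. Each camera call takes 0.05 s, during which the arm holds its last target.

## Working session

There is one attempt and no reset: what is moved stays moved. The work goes in short steps, each a Python script; the robot and the scene stay as the last script left them, time stands still between calls to the robot, and variables do not carry over. Pictures are saved under pics/ and viewed, and the job is handed in when it is done.

```bash
mkdir -p pics; ls; python3 - <<'E'
from bench import ctrl
import cv2,numpy as np,pickle
s=ctrl.observe(); print(s)
for n in("scene","top"):
    p=ctrl.snapshot(n); print({k:v for k,v in p.items() if k!='img'})
    cv2.imwrite(f'pics/{n}0.png',p['img'][:,:,::-1])
    pickle.dump(p,open(f'{n}0.pkl','wb'))
    for l in ['apron_foot','front_top','rear_top','stop_bar','rest','bottle','bottle_cap','jar','bowl','model','tray','mixer']:
        print(l,[(np.round(d['location'],1).tolist(),round(d['conf'],2)) for d in ctrl.pinpoint(p,l)])
E
```

```text
pics
{'time': 0.0, 'q': array([ 1.03621447e+00,  2.59345382e-01,  1.53608694e+00,  1.98959358e-06,
        1.34796347e+00, -2.02790603e-01]), 'qd': array([-0.00128556,  0.00031196, -0.0017125 , -0.00025609,  0.00134141,
       -0.00078387]), 'joint_torque': array([-1.29562035e-03, -4.37301815e+01, -2.84002107e+01,  7.17329630e-02,
        4.12823784e-02, -1.16118417e-04]), 'ee_pos': array([0.1788577 , 0.51955683, 0.22881484]), 'eef_rot': array([-1.34883859, -0.96013917,  0.9628709 ]), 'force': array([-0.14581888,  0.18201587, -0.16200879]), 'moment': array([-0.00101014,  0.0019866 ,  0.02824216]), 'finger_gap': 0.09283094358191199}
{'vfov': 51.522967245622645, 'cx': 320.99225641940745, 'cy': 235.97981755647783, 'camera_from_world': array([[ 0.87830713,  0.47807639,  0.00442113, -0.42262418],
       [-0.41304946,  0.75411993,  0.51058131,  0.16064937],
       [ 0.24076281, -0.45027335,  0.85981811, -1.28286134],
       [ 0.        ,  0.        ,  0.        ,  1.        ]]), 'shot': 1}
apron_foot [([337.4, 317.7], 0.69), ([303.0, 449.9], 0.69)]
front_top [([369.9, 249.9], 0.89)]
rear_t
[... 690 characters left out ...]
.51166294],
       [-0.09475377,  0.00792155,  0.99546922, -0.96534829],
       [ 0.        ,  0.        ,  0.        ,  1.        ]]), 'shot': 2}
apron_foot [([364.2, 210.5], 0.57)]
front_top [([290.1, 208.5], 0.73)]
rear_top [([267.1, 206.7], 0.57)]
stop_bar [([261.2, 204.2], 0.58)]
rest [([278.7, 202.6], 0.95)]
bottle [([383.1, 198.5], 0.75), ([162.0, 327.3], 0.72), ([398.9, 311.5], 0.7), ([484.9, 363.7], 0.66)]
bottle_cap [([357.3, 295.4], 0.93), ([380.5, 160.7], 0.87), ([476.3, 319.5], 0.71), ([200.1, 345.7], 0.61)]
jar [([479.4, 265.7], 0.66)]
bowl [([483.9, 177.8], 0.97), ([127.7, 173.4], 0.7)]
model [([137.4, 247.8], 0.91)]
tray [([126.9, 172.2], 0.57)]
mixer [([295.0, 210.7], 0.55)]
```

View pics/scene0.png

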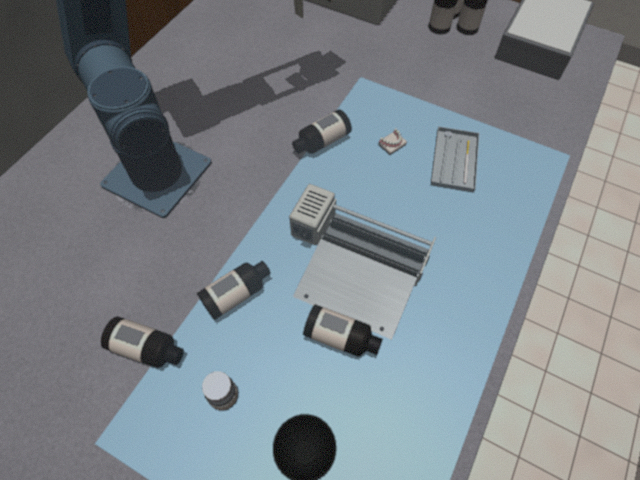

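View pics/top0.png

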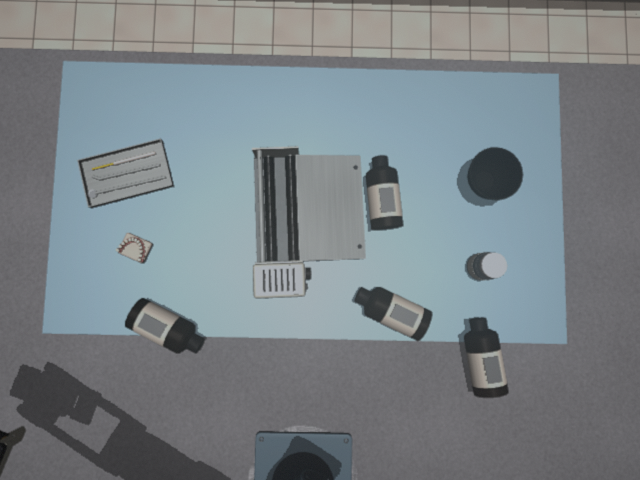

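```bash
cat > h.py <<'E'
import numpy as np
from scipy.optimize import least_squares
def proj(p,X):
    X=np.atleast_2d(X); T=p['camera_from_world']; c=X@T[:3,:3].T+T[:3,3]
    f=240/np.tan(np.radians(p['vfov']/2))
    return np.c_[p['cx']+f*c[:,0]/-c[:,2], p['cy']-f*c[:,1]/-c[:,2]]
def ray(p,uv,z):
    T=p['camera_from_world'];f=240/np.tan(np.radians(p['vfov']/2))
    d=np.array([(uv[0]-p['cx'])/f,-(uv[1]-p['cy'])/f,-1]); d=T[:3,:3].T@d; o=-T[:3,:3].T@T[:3,3]
    return o+d*(z-o[2])/d[2]
def R2(a): return np.array([[np.cos(a),-np.sin(a)],[np.sin(a),np.cos(a)]])
def tow(v,P):
    P=np.atleast_2d(P); return np.c_[P[:,:2]@R2(v[2]).T+v[:2],P[:,2]]
MP=dict(apron_foot=(-.15,0,0),front_top=(.012,0,.028),rear_top=(.06,0,.028),stop_bar=(.0765,0,.058),rest=(.036,0,.056),mixer=(0,0,0))
E
cat > fit0.py <<'E'
from h import *; import pickle,cv2
S=pickle.load(open('scene0.pkl','rb'));T=pickle.load(open('top0.pkl','rb'))
ob=[(S,'apron_foot',(337.4,317.7)),(S,'front_top',(369.9,249.9)),(S,'rear_top',(379.8,240)),(S,'stop_bar',(381.8,223.8)),(S,'rest',(372,238.2)),(S,'mixer',(365.8,262.2)),
(T,'apron_foot',(364.2,210.5)),(T,'front_top',(290.1,208.5)),(T,'rear_top',(267.1,206.7)),(T,'stop_bar',(261.2,204.2)),(T,'rest',(278.7,202.6)),(T,'mixer',(295,210.7))]
for p,n,uv in ob: print(n,np.round(ray(p,uv,MP[n][2]),4))
fn=lambda v:np.concatenate([(proj(p,tow(v,MP[n]))[0]-uv) for p,n,uv in ob])
r=least_squares(fn,[.55,0,1.57],loss='soft_l1',x_scale=[.01,.01,.1]); print('mixer',r.x,np.round(fn(r.x),1))
for p,uv in [(S,(336.4,329)),(T,(383.1,198.5)),(S,(380.4,349.9)),(T,(380.5,160.7))]: print(ray(p,uv,.035))
for uv in [(162,327.3),(398.9,311.5),(484.9,363.7),(383.1,198.5)]: print('d',np.hypot(*ray(T,uv,.035)[:2]))
for p,uv in [(T,(479.4,265.7)),(T,(483.9,177.8))]: print(ray(p,uv,0))
m=r.x
for n,p in(('s',S),('t',T)):
    im=np.ascontiguousarray(p['img'][:,:,::-1]);
    for L in [[(-.15,-.118,0),(-.15,.118,0),(0,.118,.0265),(0,-.118,.0265),(-.15,-.118,0)],[(.012,-.116,.028),(.012,.116,.028)],[(.06,-.116,.028),(.06,.116,.028)],[(.0765,-.12,.063),(.0765,.12,.063)],[(-.011,.124,.088),(.095,.124,.088),(.095,.194,.088),(-.011,.194,.088),(-.011,.124,.088)]]:
        cv2.polylines(im,[np.round(proj(p,tow(m,L))*8).astype(int)],False,(0,0,255),1,cv2.LINE_AA,3)
    c=proj(p,[m[0],m[1],0])[0]; x,y=int(c[0]),int(c[1]); 
    cv2.imwrite(f'pics/fit0{n}.png',cv2.resize(im[max(0,y-120):y+120,x-140:x+140],None,fx=2.8,fy=2.5 if 0 else 2.5))
E
python3 fit0.py
```

```text
apron_foot [ 0.5904 -0.1259  0.    ]
front_top [0.5838 0.0455 0.028 ]
rear_top [0.5925 0.0802 0.028 ]
stop_bar [0.5829 0.104  0.058 ]
rest [0.5794 0.0598 0.056 ]
mixer [0.585  0.0267 0.    ]
apron_foot [ 0.5864 -0.1248  0.    ]
front_top [0.5823 0.0408 0.028 ]
rear_top [0.5851 0.0911 0.028 ]
stop_bar [0.5851 0.1009 0.058 ]
rest [0.5898 0.0641 0.056 ]
mixer [0.5823 0.0308 0.    ]
mixer [0.58540577 0.02752042 1.58387858] [-0.5 -1.9 -0.6  2.3 -1.7 -3.8  0.6  0.3  2.9 -0.2  0.3 -0.2 -1.  -0.5
  0.6 -1.3  1.6  0.3 -1.5  0.3  0.2  2.2  1.5 -1.3]
[ 0.60545812 -0.16162     0.035     ]
[ 0.6079637  -0.16149391  0.035     ]
[ 0.70469829 -0.15811982  0.035     ]
[ 0.69200732 -0.15517868  0.035     ]
d 0.4422575105960941
d 0.41459928095581633
d 0.45952759203351345
d 0.6290470143390947
[ 0.46792839 -0.38345081  0.        ]
[ 0.66792611 -0.39632772  0.        ]
```

View pics/fit0s.png

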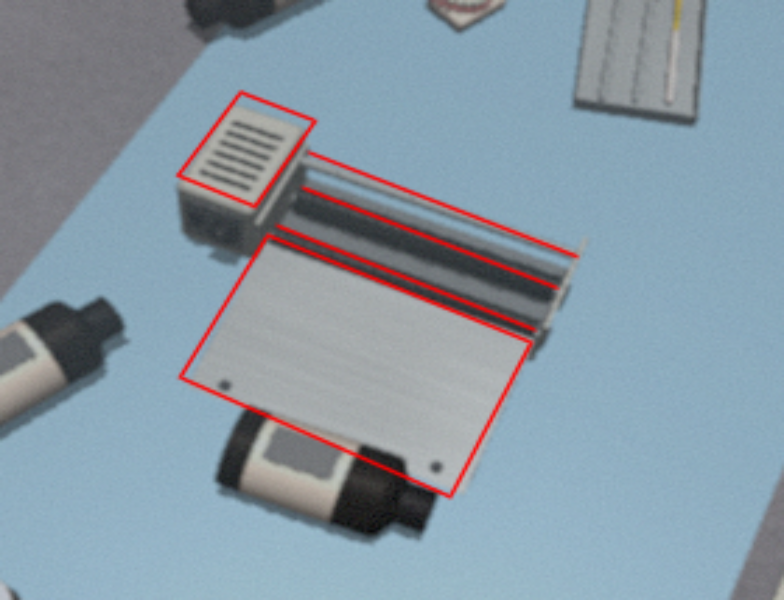

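View pics/fit0t.png

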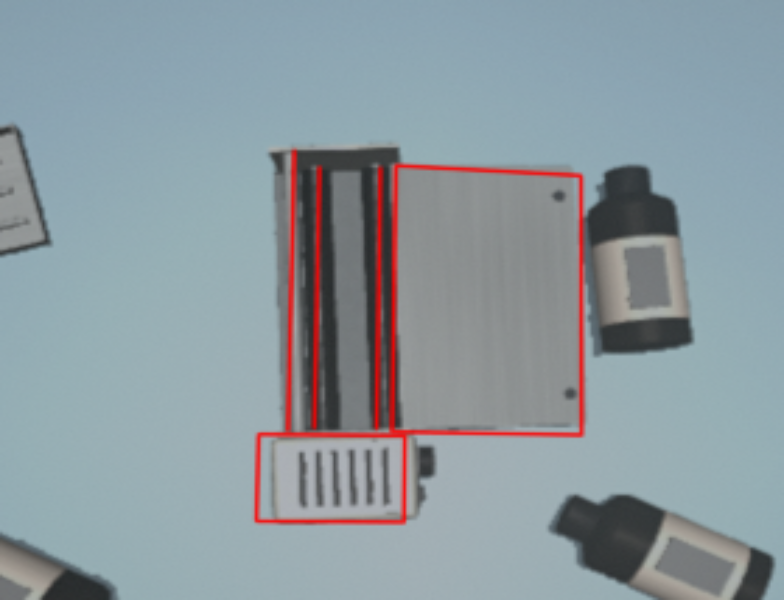

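```bash
python3 - <<'E'
import pickle,cv2
for n,(x,y,w,h) in (('top',(240,135,180,170)),('scene',(280,175,170,165))):
    im=pickle.load(open(n+'0.pkl','rb'))['img'][:,:,::-1][y:y+h,x:x+w]
    im=cv2.resize(im,None,fx=3.5*1,fy=3.5,interpolation=cv2.INTER_CUBIC)
    im=cv2.resize(im,(w*4,h*7//2)) if 0 else im
    cv2.imwrite(f'pics/z_{n}.png',im)
E
```

```text
(no output)
```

View pics/z_top.png

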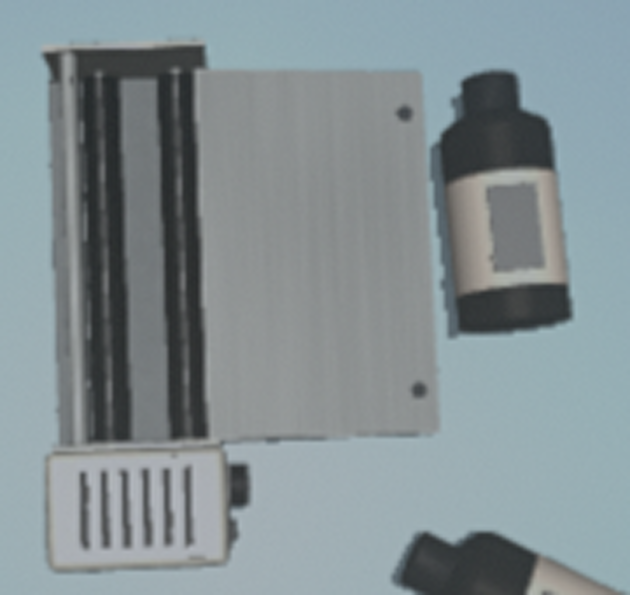

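View pics/z_scene.png

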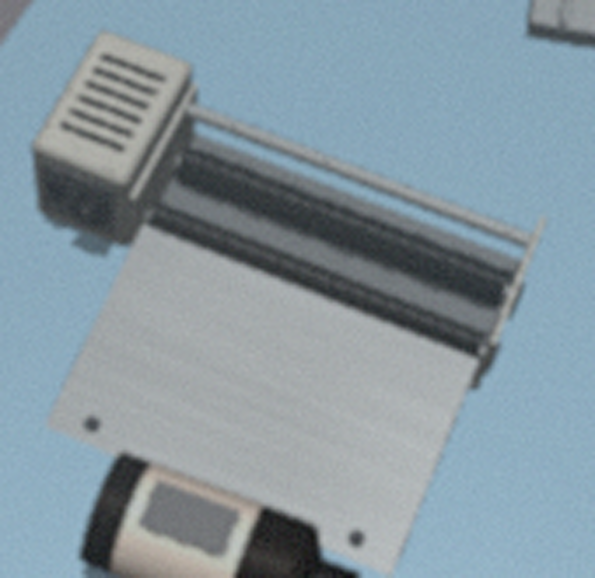

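```bash
cat >> h.py <<'E'
import cv2
from scipy.optimize import minimize
def bottle_mask(p,v,z,ss=4):
    # v: x,y,yaw of +y axis(away from cap); 
    a=np.array([np.cos(v[2]),np.sin(v[2]),0]);b=np.array([-a[1],a[0],0]);k=np.array([0,0,1.]);c=np.array([v[0],v[1],z])
    t=np.linspace(0,2*np.pi,40)[:,None]; m=np.zeros((480*ss,640*ss),np.uint8)
    def ring(s,r): return c+a*s+r*(np.cos(t)*b+np.sin(t)*k)
    for s in [((-.056,.035),(.06,.035)),((-.056,.035),(-.074,.018)),((-.097,.018),(-.05,.018))]:
        q=np.vstack([ring(*s[0]),ring(*s[1])]); u=proj(p,q)
        cv2.fillConvexPoly(m,np.round(cv2.convexHull(((u+.5)*ss).astype(np.float32))[:,0]).astype(int),255)
    return cv2.resize(m,(640,480),interpolation=cv2.INTER_AREA)/255.
def fit_bottle(views,v0,z):
    f=lambda d:sum(np.abs(bottle_mask(p,np.array(v0)+np.array(d)*[.01,.01,.1],z)-mk).sum()/mk.sum() for p,mk in views)
    r=minimize(f,[0,0,0],method='Nelder-Mead',options=dict(initial_simplex=[[0,0,0],[1,0,0],[0,1,0],[0,0,1]],xatol=.01,fatol=1e-4))
    return np.array(v0)+r.x*[.01,.01,.1],r.fun
E
cat > fit1.py <<'E'
from h import *; import pickle
from bench import ctrl
S=pickle.load(open('scene0.pkl','rb'));T=pickle.load(open('top0.pkl','rb'))
B=.088
ob=[(T,(-.15,-.118,0),(422,70)),(T,(-.15,.118,0),(440,432)),(T,(-.011,.194,B),(227,571)),(T,(.095,.194,B),(52,571)),(T,(.095,.124,B),(47,452)),(T,(-.011,.124,B),(223,446)),(T,(0,-.118,.0265),(194,70)),(T,(0,.118,.0265),(210,440)),
(S,(-.15,.118,0),(48,425)),(S,(-.15,-.118,0),(396,573)),(S,(0,.118,.0265),(150,224)),(S,(0,-.118,.0265),(478,355)),(S,(.095,.194,B),(105,33)),(S,(.095,.124,B),(193,70)),(S,(-.011,.194,B),(37,150)),(S,(-.011,.124,B),(130,187))]
def fn(v,V=(T,S)):
    o=[]
    for p,X,uv in ob:
        if any(p is q for q in V):
            off=np.array([240,135] if p is T else [280,175]); o.append(proj(p,tow(v,X))[0]-(np.array(uv)/3.5+off-.36))
    return np.concatenate(o)
for V in ((T,),(S,),(T,S)):
    r=least_squares(fn,[.585,.03,1.55],args=(V,),loss='soft_l1',x_scale=[.01,.01,.1]); print('mixer',np.round(r.x,4)); print(np.round(fn(r.x,V).reshape(-1,2),1).tolist())
m=r.x; np.save('mixer.npy',m)
VS=[]
for n in('scene','top'):
    p=ctrl.snapshot(n); pr=proj(p,[.607,-.1615,.035])[0]
    c=ctrl.cut_out(p,'bottle'); c=min(c,key=lambda d:np.hypot(*(np.array(d['location'])-pr))); print(c['location'],pr,c['conf'],c['pixels'].sum())
    VS.append((p,c['pixels'].astype(float)))
for V in (VS[:1],VS[1:],VS):
    print('bottle',fit_bottle(V,[.607,-.1615,m[2]+np.pi/2],.035))
b,_=fit_bottle(VS,[.607,-.1615,m[2]+np.pi/2],.035)
print('in mixer', R2(m[2]).T@(b[:2]-m[:2]),'dyaw',b[2]-m[2]-np.pi/2)
np.save('bottle.npy',b)
E
python3 fit1.py
```

```text
mixer [0.5867 0.0262 1.637 ]
[[0.6, 0.2], [1.2, 0.2], [1.0, -1.4], [-1.6, 1.0], [-1.3, 0.2], [0.7, -0.3], [-0.4, -0.5], [-0.6, 0.2]]
mixer [0.5893 0.0275 1.6448]
[[0.2, 1.6], [0.5, 1.6], [-1.2, 0.1], [1.8, 0.6], [-1.1, -2.2], [1.2, -2.6], [-1.8, -0.9], [0.1, -0.5]]
mixer [0.5877 0.0269 1.6413]
[[0.0, -0.5], [1.1, -0.6], [1.1, -1.9], [-1.5, 0.7], [-1.3, -0.1], [0.6, -0.9], [-1.0, -0.9], [-0.7, -0.2], [-0.7, 1.2], [-0.6, 1.6], [-1.9, -0.1], [0.9, 0.7], [-1.6, -2.4], [0.7, -2.8], [-2.4, -1.3], [-0.6, -0.7]]
[338.1, 330.6] [337.08372498 329.29134977] 0.73 2407
[381.8, 197.8] [383.0996663  198.93623384] 0.86 2141
bottle (array([ 0.60292927, -0.16306094,  3.25567683]), np.float64(0.037130265483842066))
bottle (array([ 0.60491037, -0.16338018,  3.25682197]), np.float64(0.04731159161469352))
bottle (array([ 0.60371368, -0.16319562,  3.25530265]), np.float64(0.0937570686663993))
in mixer [-0.19076282 -0.00260567] dyaw 0.04324646272591326
```

```bash
cat >> h.py <<'E'
from scipy.spatial.transform import Rotation as Rn
m=np.load('mixer.npy')
def ori(sgn,dy=0):
    a=m[2]+dy; my=np.array([-np.sin(a),np.cos(a),0])*sgn; y=np.array([0,0,-1.]); 
    return Rn.from_matrix(np.c_[my,y,np.cross(my,y)]).as_rotvec()
def P(x,y,z): return tow(m,[x,y,z])[0]
def axz(x): return max(.035,min((x+.15)*np.tan(np.radians(10))+.035/np.cos(np.radians(10)),.0632))
YC=-.0026
E
python3 - <<'E'
from h import *; from bench import ctrl
for s in(1,-1):
    print(s,[np.round(q,2).tolist() if (q:=ctrl.inverse_kinematics(P(x,YC,z),ori(s))) is not None else None for x,z in((-.262,.2),(-.262,.024),(-.005,.05))])
E
```

```text
1 [[-0.54, 0.46, 1.31, 0.0, 1.37, 2.53], [-0.54, 0.62, 1.5, 0.0, 1.02, 2.53], [-0.15, 0.5, 1.65, -0.0, 0.99, 2.92]]
-1 [[-0.54, 0.46, 1.31, 0.0, 1.37, -0.61], [-0.54, 0.62, 1.5, 0.0, 1.02, -0.61], [-0.15, 0.5, 1.65, 0.0, 0.99, -0.22]]
```

Use sign −1. Go behind the bottle, descend, and push gently to contact.

```bash
python3 - <<'E'
from h import *; from bench import ctrl
o=ori(-1)
ctrl.move_pose(P(-.265,YC,.2),o)
ctrl.movel(P(-.265,YC,.024),.15)
print(ctrl.observe()['time'],ctrl.observe()['ee_pos'],ctrl.observe()['force'])
print(ctrl.movel(P(-.232,YC,.024),.04,f_stop=1.0))
s=ctrl.observe();print(s['time'],R2(m[2]).T@(s['ee_pos'][:2]-m[:2]),s['ee_pos'][2],s['force'])
for n in('scene','top'):
    p=ctrl.snapshot(n); cv2.imwrite(f'pics/{n}1.png',p['img'][:,:,::-1])
E
```

```text
5.875 [ 0.60965021 -0.23766053  0.02509159] [-0.35858495 -0.21865441 -0.45543865]
False
6.85 [-0.23215127 -0.00266248] 0.023990371649439016 [-0.01016099 -1.27490386  0.42573496]
```

View pics/scene1.png

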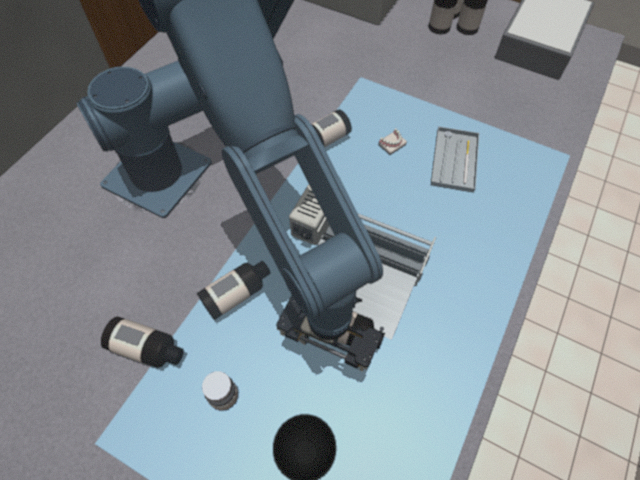

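View pics/top1.png

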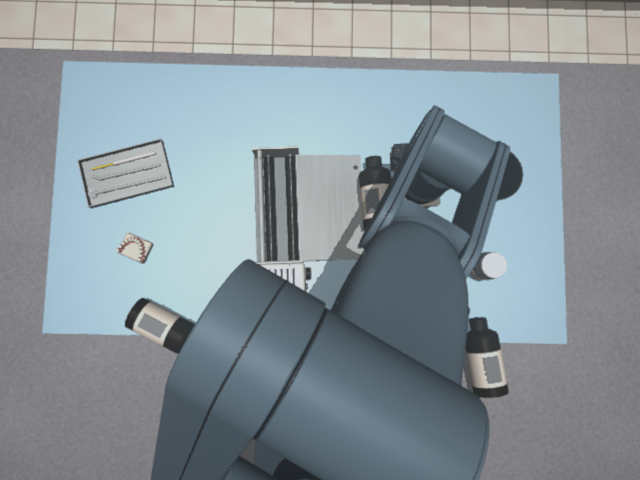

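```bash
cat >> h.py <<'E'
def stat(ctrl):
    s=ctrl.observe(); q=R2(m[2]).T@(s['ee_pos'][:2]-m[:2]); F=R2(m[2]).T@s['force'][:2]
    print('t',round(s['time'],2),'tcp',np.round([*q,s['ee_pos'][2]],4),'F',np.round([*F,s['force'][2]],2))
def see(ctrl,tag,x):
    from h import P
    for n in('scene','top'):
        p=ctrl.snapshot(n); u=proj(p,P(x,0,.05))[0].astype(int)
        c=p['img'][max(u[1]-75,0):u[1]+75,max(u[0]-100,0):u[0]+100,::-1]
        cv2.imwrite(f'pics/{n}{tag}.png',cv2.resize(c,None,fx=3.5,fy=3.5,interpolation=cv2.INTER_CUBIC))
E
python3 - <<'E'
from h import *; from bench import ctrl
for xb in(-.155,-.10):
    print(ctrl.movel(P(xb-.0425,YC,axz(xb)-.011),.035,f_stop=15)); stat(ctrl)
see(ctrl,2,-.10)
E
```

```text
False
t 8.08 tcp [-0.1977 -0.0027  0.024 ] F [-1.05 -0.46 -0.67]
False
t 9.82 tcp [-0.1425 -0.0026  0.0332] F [-3.19 -0.13  0.14]
```

View pics/scene2.png

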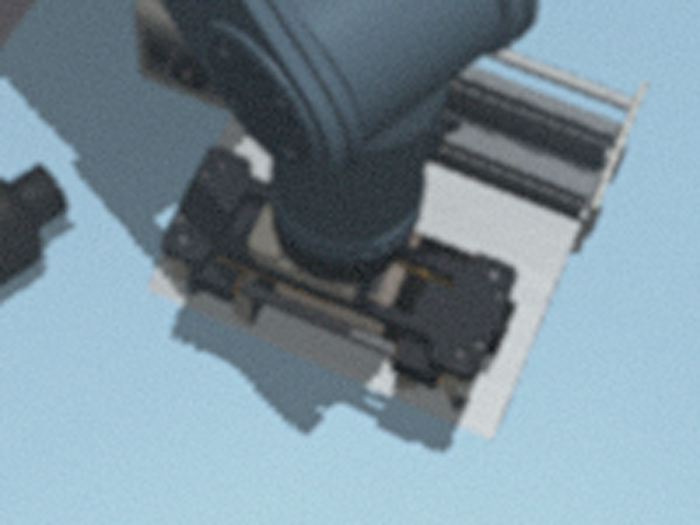

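View pics/top2.png

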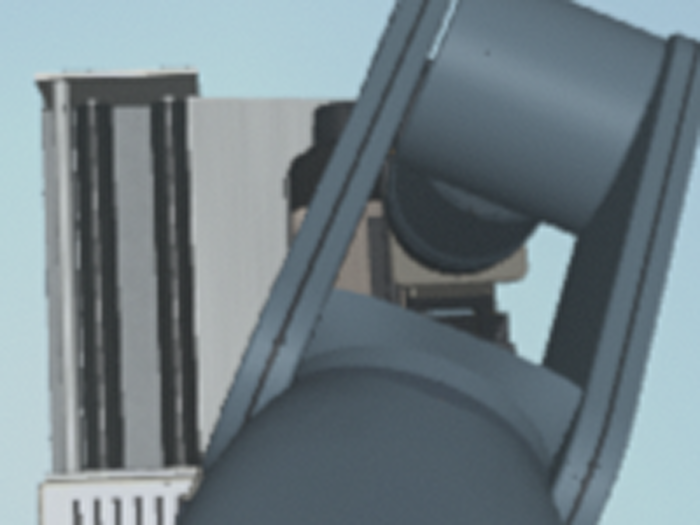

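```bash
python3 - <<'E'
from h import *; from bench import ctrl
for xb,v in((-.03,.035),(-.002,.03)):
    print(ctrl.movel(P(xb-.0425,YC,axz(xb)-.011),v,f_stop=15)); stat(ctrl)
see(ctrl,3,0.0)
E
```

```text
False
t 12.11 tcp [-0.0726 -0.0026  0.0457] F [-3.46 -0.43  1.81]
False
t 13.21 tcp [-0.0443 -0.0023  0.0503] F [-0.69  0.61 -0.95]
```

View pics/top3.png

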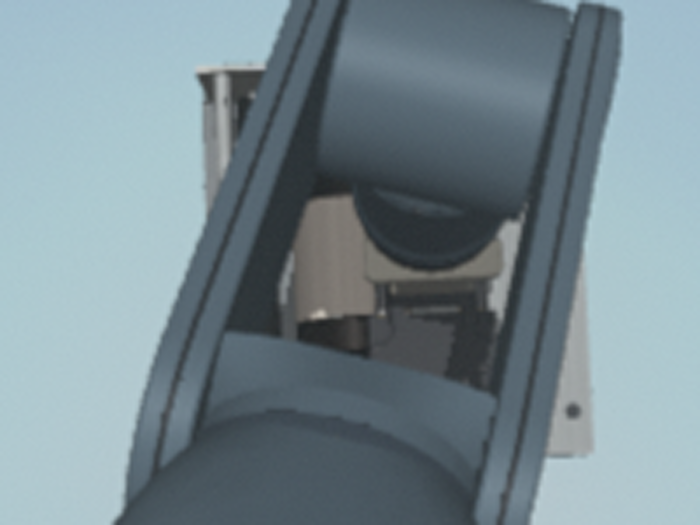

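View pics/scene3.png

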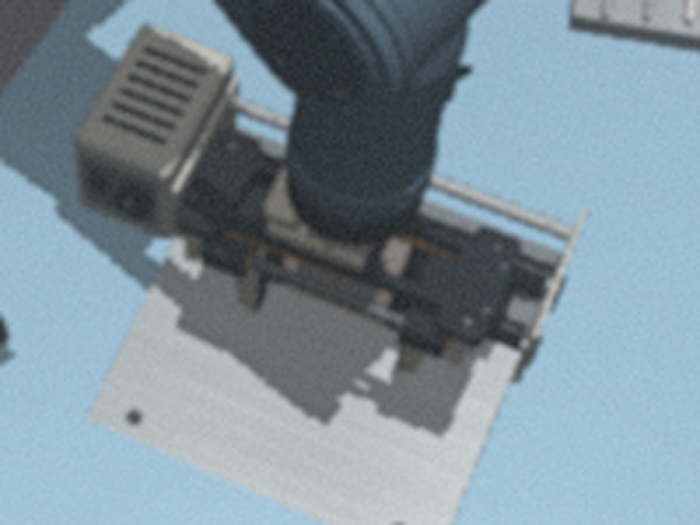

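```bash
python3 - <<'E'
from h import *; from bench import ctrl
for xb,z,v in((.010,.052,.02),(.018,.051,.015),(.028,.050,.02),(.034,.050,.02)):
    print(ctrl.movel(P(xb-.0425,YC,z),v,f_stop=12)); stat(ctrl)
see(ctrl,4,0.036)
E
```

```text
False
t 14.06 tcp [-0.0321 -0.0025  0.0519] F [0.34 0.1  0.09]
False
t 14.74 tcp [-0.0245 -0.0026  0.051 ] F [0.55 0.32 0.38]
False
t 15.39 tcp [-0.0144 -0.0026  0.05  ] F [-0.24  0.22 -0.19]
False
t 15.84 tcp [-0.0093 -0.0028  0.0502] F [-5.24  0.37  0.67]
```

View pics/top4.png

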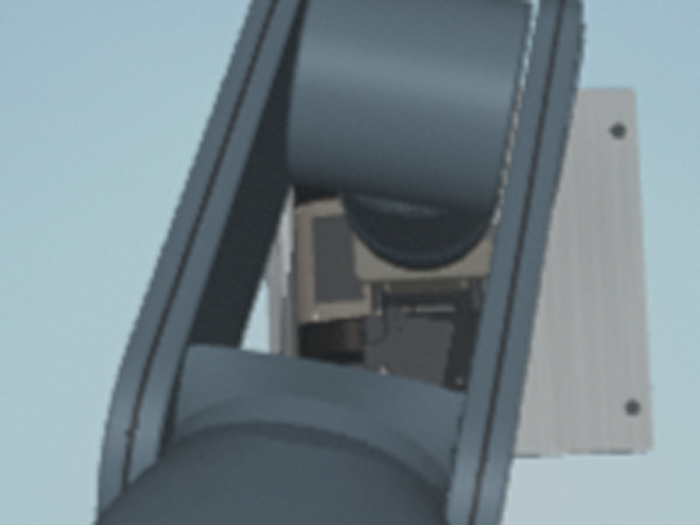

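```bash
python3 - <<'E'
from h import *; from bench import ctrl
ctrl.movel(P(-.05,YC,.052),.04); stat(ctrl)
ctrl.movel(P(-.06,YC,.2),.15)
ctrl.goto_joints([1.036, 0.259, 1.535, 0, 1.348, -0.203]); stat(ctrl)
VS=[]
for n in('scene','top'):
    p=ctrl.snapshot(n); cv2.imwrite(f'pics/{n}5.png',p['img'][:,:,::-1])
    pr=proj(p,P(.036,0,.056))[0]
    c=min(ctrl.cut_out(p,'bottle'),key=lambda d:np.hypot(*(np.array(d['location'])-pr))); print(c['location'],pr,c['conf'],c['pixels'].sum())
    VS.append((p,c['pixels'].astype(float)))
v0=[*P(.036,0,0)[:2],m[2]+np.pi/2]
for V in (VS[:1],VS[1:],VS):
    b,e=fit_bottle(V,v0,.056); print(e,R2(m[2]).T@(b[:2]-m[:2]),b[2]-v0[2])
see(ctrl,6,.036)
E
```

```text
t 17.13 tcp [-0.0498 -0.0026  0.052 ] F [ 0.13 -0.35  0.07]
t 20.73 tcp [0.5203 0.3719 0.2293] F [ 0.15  0.23 -0.13]
[326.0, 129.9] [374.88365203 238.23082957] 0.79 1475
[276.6, 198.7] [279.25040296 204.75434024] 0.96 2277
0.2077181787969425 [0.27291224 0.2433236 ] 1.057552025549679
0.04358848502071008 [ 0.03452591 -0.00243425] -0.013105792439499275
2.432708083916892 [ 0.03455692 -0.00184973] -0.010984789768454295
```

View pics/top6.png

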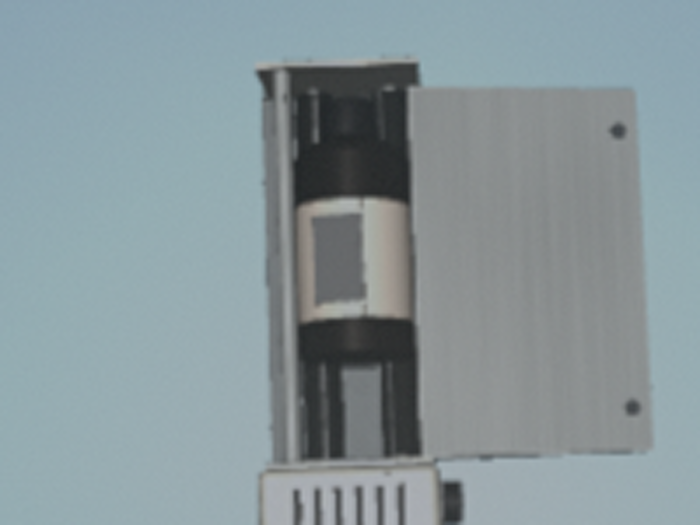

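View pics/scene5.png

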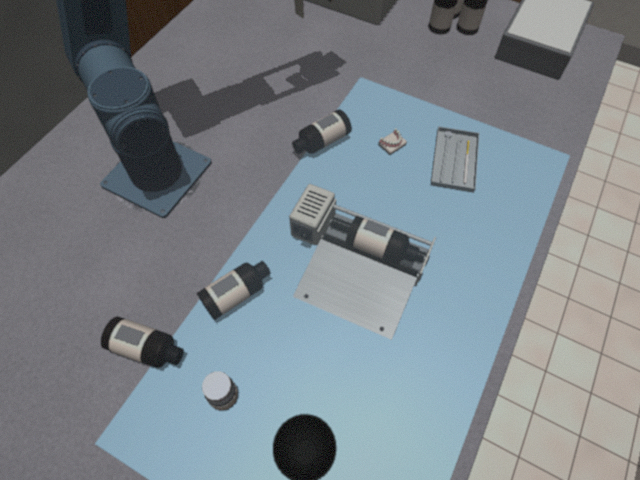

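View pics/scene6.png

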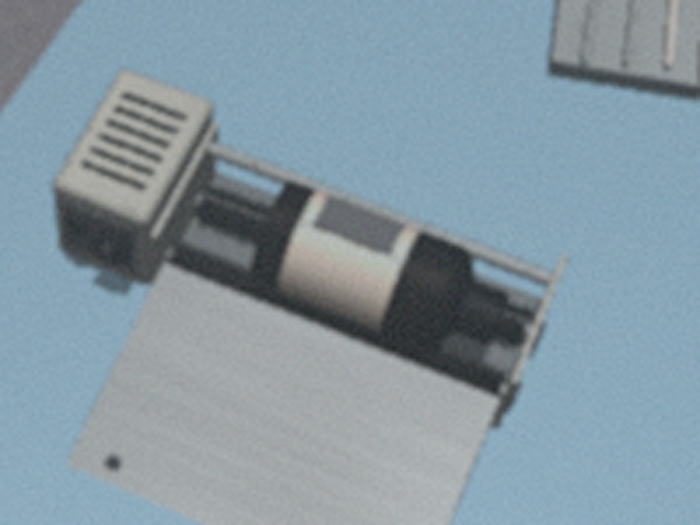

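The pictures show the bottle between the rollers, at about (375,240) in the scene view. It lies against the stop bar and parallel to it, and the other objects look unmoved. The scene network missed the bottle and returned a look-alike at (326,130), so I'm ignoring that fit.

```bash
python3 - <<'E'
from bench import ctrl
ctrl.hand_in()
E
```

```text
the job is handed in; nothing more can be done
```

I pushed the bottle that started farthest from the base (0.63 m) up the apron and over the front roller. I stayed behind it with the open fingers spread along its body. It now lies between the two rollers against the stop bar, and the arm was clear at about 21 s when I handed in.

- **Force:** the push readings I took on the way up were about 3.5 N at most. The last one against the seated bottle was 5.2 N, after which I backed off.
- **Crest:** at my force readings from x 10 to 28 mm the fingers felt almost nothing (0.6 N or less), as the bottle went over the front roller and dropped into the hollow. I took no picture during that stretch.
- **Final position:** the top-view fit puts the bottle's axis at x 34.5, y -2.4 mm in the mixer frame, against a rest point of x 36. It is square to the rollers within about 0.013 rad. Both are within the roughly 2 mm calibration error, so the 1 mm gap to the stop bar is judged by eye from the pictures.
- **Failed check:** in the final scene view the network missed the bottle and picked a look-alike. I dropped that fit and judged that view by eye, where the bottle lies home.
- **Other objects:** by eye, the jar, bowl, tooth model, tray and look-alike bottles stand where they did at the start.

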